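# Show the customer the chosen chocolate and its gift box

### The job

Show the customer their order by pointing from above, without touching anything: bring the fingertips over the middle of the dark chocolate dome with the nut on top, two or three centimetres above it, and hold still there for two full seconds, then do the same over the purple gift box it will be packed in. Do not point at, or pass low over, the other chocolates or the green tin, and move nothing. Finish with the fingertips raised at least 20 cm above the table.

Things in the scene. Friction and masses are not known exactly. Their poses are not given: they have to be found in the camera images.
- nut_dome_top (a point): First thing to point at: very dark, almost black chocolate dome with a whole light-brown nut on top, 36 x 36 mm, 27 mm high, standing on the board; this point is the centre of its top, z axis up
- gift_box_top (a point): Second thing to point at: small wrapped gift box, purple paper with a gold ribbon cross, 64 x 64 mm, 56 mm high, loose on the table; this point is the centre of its top, z axis up. It and the tin change places from run to run
- striped_log_top (a point): Not to be pointed at: milk-chocolate log with thin white stripes, 24 x 60 mm, 25 mm high, standing on the board; this point is the centre of its top, z axis up
- pistachio_bar_top (a point): Not to be pointed at: flat milk-chocolate rectangle with green pistachio pieces, 48 x 56 mm, 15 mm high, standing on the board; this point is the centre of its top, z axis up
- plain_ball_top (a point): Not to be pointed at: plain roundish milk chocolate, 33 x 42 mm, 29 mm high, standing on the board; this point is the centre of its top, z axis up
- tin_top (a point): Not to be pointed at: round green tin with a gold lid, 68 mm across, 91 mm high, loose on the table; this point is the centre of its lid, z axis up
- board: Fixed white marble presentation board with brass end grips, 90 x 326 mm over the grips, its top 16 mm above the table; origin under its centre on the table, its y axis along its length. The four chocolates stand on it in a row about 72 mm apart, in any order
- nut_dome: The dark dome; origin at the centre of its underside
- gift_box: The purple gift box; origin at the centre of its underside
- striped_log: The striped log; origin at the centre of its underside
- pistachio_bar: The pistachio rectangle; origin at the centre of its underside
- plain_ball: The plain chocolate; origin at the centre of its underside
- tin: The green tin; origin at the centre of its underside
- red_pencil: Bystander: red pencil, 136 mm long, 8 mm thick, lying at the left front; origin at the centre of its underside
Mind the look-alikes: they are no part of the job. What is shaped like the striped_log but orange or yellow is not meant. Leave any white look-alike of the nut_dome alone.

How it is judged:
On the way, in this order (a step that is already met when the one before it is completed fails the run):
1. the fingertips are held just above the middle of the dark nut dome (grasp point within 22 mm sideways of its centre, less than 85 mm above its top) for 1.5 s (horizontal distance between the grasp point and nut_dome_top below 0.022 m and z of the grasp point in the frame of nut_dome_top between 0.005 and 0.085 m), for 1.5 s.
2. then the fingertips are held just above the middle of the purple gift box (grasp point within 22 mm sideways of its centre, less than 85 mm above its top) for 1.5 s (horizontal distance between the grasp point and gift_box_top below 0.022 m and z of the grasp point in the frame of gift_box_top between 0.005 and 0.085 m), for 1.5 s.
At the end, for the whole second after the job is handed in: Both things have been pointed at in order; all chocolates, the gift box, the tin and the bystanders are at rest within 5 mm of where they started, and the grasp point of the hand is more than 0.19 m above the table (distance of each of nut_dome_top, gift_box_top, striped_log_top, pistachio_bar_top, plain_ball_top, tin_top, red_pencil from where it was at the start of the episode below 0.005 m and linear speed of each of nut_dome, gift_box, striped_log, pistachio_bar, plain_ball, tin, red_pencil below 0.02 m/s and height (world z) of the grasp point above 0.19 m); the robot touches nothing.
It fails at once if the robot touches anything (contact force between any of the fingers, the arm and anything else above 0.3 N).
It fails at once if anything is moved, pushed or lifted by more than 6 mm (distance of any of nut_dome_top, gift_box_top, striped_log_top, pistachio_bar_top, plain_ball_top, tin_top, red_pencil from where it was at the start of the episode above 0.006 m).
It fails at once if the hand points at, or passes low over, one of the other chocolates or the tin (grasp point within 15 mm sideways of its centre and less than 60 mm above its top) ((horizontal distance between the grasp point and striped_log_top below 0.015 m and z of the grasp point in the frame of striped_log_top between 0.005 and 0.06 m) or (horizontal distance between the grasp point and pistachio_bar_top below 0.015 m and z of the grasp point in the frame of pistachio_bar_top between 0.005 and 0.06 m) or (horizontal distance between the grasp point and plain_ball_top below 0.015 m and z of the grasp point in the frame of plain_ball_top between 0.005 and 0.06 m) or (horizontal distance between the grasp point and tin_top below 0.015 m and z of the grasp point in the frame of tin_top between 0.005 and 0.06 m)).
It also fails if it takes over 48 s, if anything falls off the work surface, if the arm or the gripper's body presses on something with over 40 N, if the wrist force passes 120 N, or if a joint passes its speed limit or range.

### The arm

A 7-joint arm with a two-finger parallel gripper is mounted at the origin on a cart in front of the work surface, level with it; the furniture and walls round the work are solid. World frame = base frame: x ahead of the robot, y to its left, z up, the work surface at z = 0. Lengths are in m, angles in rad, forces in N, time in s.
With the tool pointing down it reaches from about 0.35 to 0.9 m from the base axis. Payload 8.1 kg.
Tool frame: the origin (TCP) lies at the very end of the fingers, on their centre line; the grasp point (between the pads) lies 19 mm behind it (grip_point_offset is the distance from the TCP to the grasp point, in m); z points along the fingers, y is the line along which they close (so a half turn about z gives the same grasp; the last joint's range is limited). The gripper opens to 85 mm and grips with 20 to 120 N. Pads are 22 mm wide; open, the fingers measure 114 mm over their backs; the gripper's body (76 mm by 85 mm) begins 54 mm behind the grasp point. The pads swing forward as they close: fully open they stand 13 mm farther back than shut.
Start: joints at [1.099, 0.434, 0.025, 1.573, -0.012, 1.134, -0.075], TCP at [0.225, -0.583, 0.208] pointing down, gripper open.
Joint ranges: [-2.62, 2.62], [-0.44, 2.09], [-1.27, 1.32], [0.08, 2.57], [-1.32, 4.46], [0.12, 2], [-2.74, 2.74]. Speed limits (rad/s): [2.22, 2.22, 3.01, 3.01, 3.14, 3.14, 3.14].

### API

Orientations are given as a unit quaternion [x, y, z, w].
In Python, from plant import read_state, read_camera, camera_model, job_done, grip_point_offset gives the robot as it stands.
- The arm moves only by the tool step_arm, never from a script. Its argument "commands" is a list of rows, each an object with "claw": the opening, from 0 (shut) to 1 (fully open); "dp": the shift along the tool's x, y, z in units of 0.02 m (1.0 is 0.02 m), a list of three; "delta_rot": the turn, a rotation vector about the tool's x, y, z in units of 0.1 rad (1.0 is 0.1 rad), a list of three. A call has 1 to 8 rows; each row shifts and turns the commanded pose from where the row before left it, along the tool's axes as they then stand; what a row does not reach is not made up. A row lasts 1/10 s, in which the tool goes at most 50 mm and 8.59 degrees, less where a joint would pass 70% of its speed; a pose out of reach is approached as far as the arm can. A call with a number of a shift or a turn outside -1 to 1 is refused whole. A call with a gripper value outside its range is refused whole. The fingers move at their own pace and stop on an object; "newtons" is the grip in N (left out, the last holds). Time passes only in rows, so rows that do not move let the fingers close. It gives the time, the measured TCP pose, the force, the opening and the grip force at its end, in the units of the state.
- read_state(): the state, without advancing time (a new reading comes with each control period).
- read_camera(name): name is "scene" or "top"; returns the picture (400x640x3 uint8, red, green, blue); there is no depth.
- camera_model(name): a dict with "K" (3x3 intrinsics, pixels), "R" (3x3) and "t" (3): a world point X has camera coordinates R X + t. Camera axes: x right, y down, z forward; pixel columns grow to the right and rows downward; lengths in m; the calibration is good to about 2 mm. A picture is of the moment at which its call begins. camera_model takes no time and is no camera call.
- job_done(): hands the job in; it is judged then, once.
The state is a dict: "time_s": time; "joints": joint angles; "qvel": joint speeds; "joint_efforts": joint torques, N m; "ee_pos": TCP position; "tcp_rot": TCP orientation; "ft_force": force on the tool from outside, world axes, zero at the start; "moment": the same for the moment, N m; "opening": finger opening in m; "gripper_force": force on a finger pad.
Only numpy, scipy, OpenCV 4.12 (cv2) and the standard library are available. Lean on these libraries where they do the work, as an engineer would, in place of code of your own. Each camera call takes 0.05 s, during which the arm holds its last target. There are 200 camera calls.

## Working session

There is one attempt and no reset: what is moved stays moved. The work goes in short steps, Python scripts to look and compute and a tool call to move; the robot and the scene stay as the last step left them, time stands still between calls to the robot, and variables do not carry over. Pictures are saved under pics/ and viewed, at most 10 in all, crops included, and the job is handed in when it is done.

Besides the shell and the picture viewer there is one more tool, called after "Request:" by a JSON object that holds its "op" and its "data". step_arm: Moves the arm, as the interface text tells. Shifts and turns lie within -1 to 1; 1 stands for 0.02 m of shift or 0.1 rad of turn. Its arguments: {"type":"object","properties":{"commands":{"type":"array","items":{"type":"object","properties":{"claw":{"type":"number"},"dp":{"type":"array","items":{"type":"number","minimum":-1,"maximum":1}},"delta_rot":{"type":"array","items":{"type":"number","minimum":-1,"maximum":1}}}}},"newtons":{"type":"number"}},"required":["commands"]}

```bash
mkdir -p pics; python3 - <<'E'
from plant import *
import cv2
for n in("scene","top"):
    cv2.imwrite(f"pics/{n}1.png",read_camera(n)[:,:,::-1])
    m=camera_model(n);print(n,m)
s=read_state();print(s["time_s"],s["ee_pos"],s["tcp_rot"],s["opening"],grip_point_offset)
E
```

```text
scene {'K': array([[388.18430376,   0.        , 325.63593342],
       [  0.        , 388.18430376, 203.44496044],
       [  0.        ,   0.        ,   1.        ]]), 'R': array([[-5.85824209e-01, -8.10438022e-01,  4.57454671e-04],
       [-4.06206482e-01,  2.93137370e-01, -8.65486439e-01],
       [ 7.01289020e-01, -5.07208729e-01, -5.00932146e-01]]), 't': array([0.39831555, 0.26691212, 0.80184826])}
top {'K': array([[456.37497083,   0.        , 322.72124023],
       [  0.        , 456.37497083, 205.16726577],
       [  0.        ,   0.        ,   1.        ]]), 'R': array([[-0.02594944, -0.99947297, -0.01950405],
       [-0.98272089,  0.02908162, -0.18279473],
       [ 0.1832656 ,  0.01442361, -0.98295762]]), 't': array([0.09637236, 0.57488373, 1.24945162])}
0.1 [ 0.22510118 -0.58254543  0.20703167] [ 9.83053249e-01  1.83318915e-01 -1.68250985e-04 -6.75719591e-04] 0.08535990863353708 0.0187
```

View pics/scene1.png

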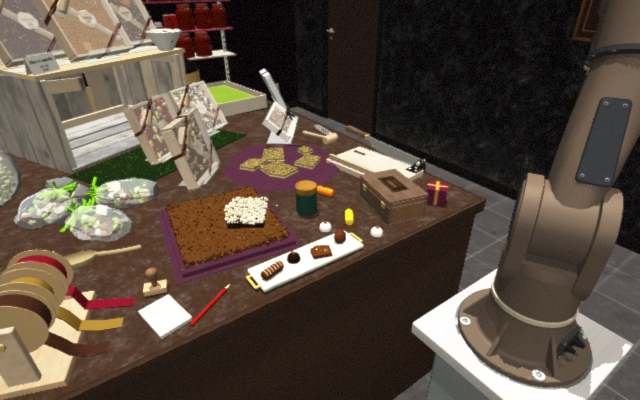

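View pics/top1.png

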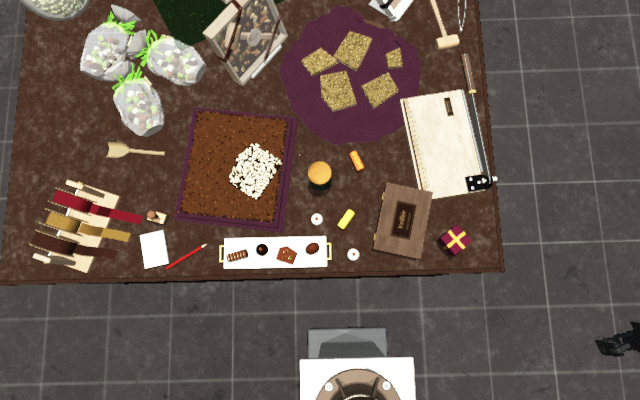

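The top view shows the board at about (275,252), with the dark dome near (262,250). The purple box is at (455,240), the tin at (319,173), and the gripper at the right, off the table. The scene view shows the dome near (293,258) and the box at (437,192). I'll zoom in on the candidates and triangulate.

```bash
cat > h.py <<'E'
import numpy as np,cv2
from plant import *
def ray(n,uv):
    m=camera_model(n);d=m["R"].T@np.linalg.solve(m["K"],[uv[0],uv[1],1.]);return -m["R"].T@m["t"],d
def plane(n,uv,z):
    c,d=ray(n,uv);return c+d*(z-c[2])/d[2]
def blob(img,roi,f):
    x0,y0,x1,y1=roi;h=cv2.cvtColor(img,cv2.COLOR_BGR2HSV)[y0:y1,x0:x1].astype(int)
    k=f(*np.moveaxis(h,2,0)).astype(np.uint8)
    n,l,s,c=cv2.connectedComponentsWithStats(k);i=1+s[1:,4].argmax()
    return c[i]+[x0,y0],s[i]+[x0,y0,0,0,0]
E
python3 - <<'E'
from h import *
t=cv2.imread("pics/top1.png");s=cv2.imread("pics/scene1.png")
a=cv2.resize(t[225:280,210:340],None,fx=6,fy=6,interpolation=2)
g=cv2.resize(t[215:265,425:485],None,fx=6,fy=6,interpolation=2)
b=cv2.resize(s[170:290,240:460],None,fx=3.6,fy=3.6,interpolation=2)[:, :780]
cv2.imwrite("pics/a.png",a);cv2.imwrite("pics/b.png",b)
for n,im,rd,rb in(("top",t,(250,238,275,262),(435,222,477,260)),("scene",s,(284,248,303,266),(424,176,452,210))):
    c,st=blob(im,rd,lambda h,s,v:v<90);print(n,"dome",c,st,plane(n,c,.029))
    c,st=blob(im,rb,lambda h,s,v:(h>135)&(h<179)&(s>90)&(v>35)|(h>15)&(h<32)&(s>80)&(v>120));print("box",c,st,plane(n,c,.05))
E
```

```text
top dome [261.96629213 249.2247191 ] [257 244  11  11  89] [0.45867696 0.25826531 0.029     ]
box [455.01207243 239.7082495 ] [438 225  33  31 497] [ 0.46841923 -0.28852377  0.05      ]
scene dome [293.26 257.88] [288 253  12  10 100] [0.45163956 0.26482737 0.029     ]
box [436.63307494 193.06976744] [427 181  22  25 387] [ 0.44359829 -0.25939508  0.05      ]
```

View pics/a.png

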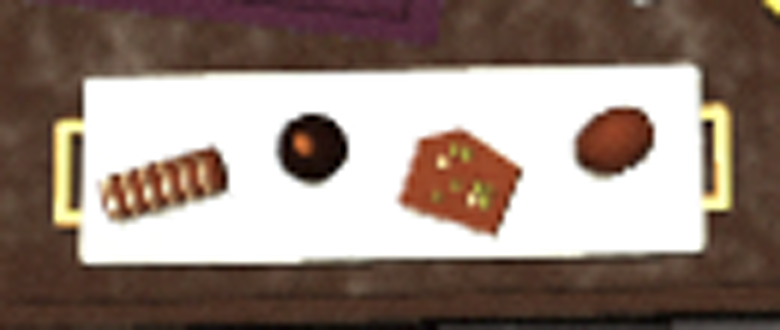

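View pics/b.png

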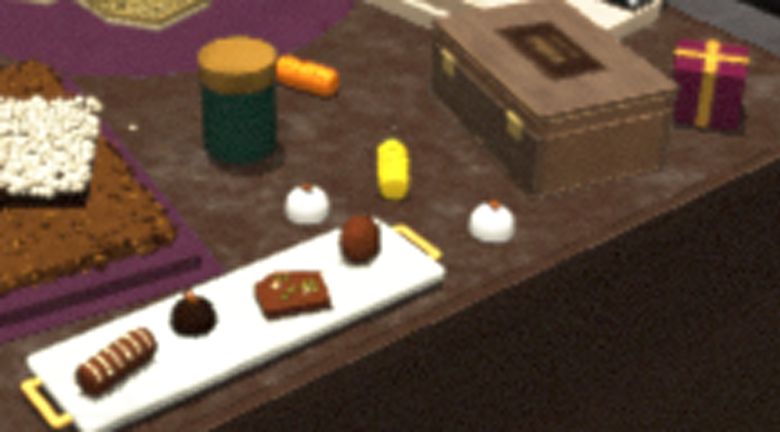

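The crops show, from left to right, striped log, dark dome with nut (top view 262,249), pistachio bar and ball. The box's ribbon cross is at about (440,185) in the scene view. Next I'll triangulate both targets and find the ribbon crossing in the top view.

```bash
python3 - <<'E'
from h import *
from scipy.spatial.transform import Rotation as Ro
def tri(a,b):
    c1,d1=ray("top",a);c2,d2=ray("scene",b);d1/=np.linalg.norm(d1);d2/=np.linalg.norm(d2)
    k=np.linalg.lstsq(np.c_[d1,-d2],c2-c1,rcond=None)[0];p,q=c1+k[0]*d1,c2+k[1]*d2
    return (p+q)/2,np.linalg.norm(p-q)
t=cv2.imread("pics/top1.png")
print("dome",tri((262,249.3),(293.3,257.9)),"box",tri((457,238),(440,185)))
print("box scene cross z.056",plane("scene",(440,185),.056), "top", plane("top",(457,238),.056))
print("chest corner far/near", tri((431,191),(425,209)) , [plane("top",p,.07).round(3) for p in((386,184),(431,191),(421,258),(375,250))])
print("tin",plane("top",(319,172),.091))
cv2.imwrite("pics/g.png",cv2.resize(t[215:265,425:485],None,fx=8,fy=8,interpolation=2))
R=Ro.from_quat(read_state()["tcp_rot"]).as_matrix();print(R.round(4))
p=np.array(read_state()["ee_pos"])
for w in([.5,-.3,.3],[.457,.259,.3]):
    print((R.T@(np.array(w)-p)/.02).round(2));p=np.array(w)
E
```

```text
dome (array([0.45944419, 0.25968252, 0.02153201]), np.float64(0.0009684535152665238)) box (array([ 0.46842969, -0.29562553,  0.05739247]), np.float64(0.010015235901943049))
box scene cross z.056 [ 0.46670914 -0.30175854  0.056     ] top [ 0.47244203 -0.29279515  0.056     ]
chest corner far/near (array([ 0.58612484, -0.2965598 , -0.07676586]), np.float64(0.12526998801148964)) [array([ 0.63 , -0.101,  0.07 ]), array([ 0.606, -0.227,  0.07 ]), array([ 0.419, -0.186,  0.07 ]), array([ 0.444, -0.061,  0.07 ])]
tin [0.66556459 0.08783622 0.091     ]
[[ 9.328e-01  3.604e-01 -6.000e-04]
 [ 3.604e-01 -9.328e-01  1.300e-03]
 [-1.000e-04 -1.400e-03 -1.000e+00]]
[17.91 -8.23 -4.64]
[  8.07 -26.85   0.04]
```

View pics/g.png

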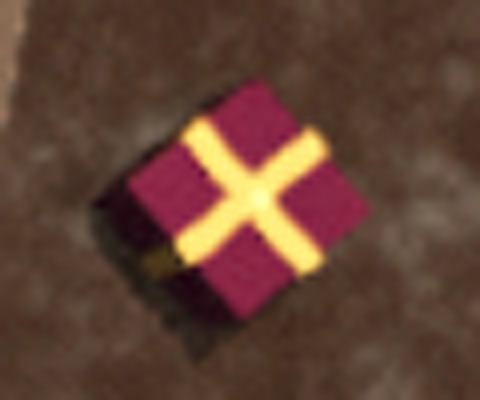

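The top view puts the ribbon crossing at about (456.7,239.3), which gives a box top centre of (0.469,-0.292). The dome is at (0.459,0.259). I'll shut the claw, rise, then travel high.

Request:
{"op": "step_arm", "data": {"commands": [{"claw": 0, "dp": [0, 0, -1], "delta_rot": [0, 0, 0]}, {"claw": 0, "dp": [0, 0, -1], "delta_rot": [0, 0, 0]}, {"claw": 0, "dp": [0, 0, -1], "delta_rot": [0, 0, 0]}, {"claw": 0, "dp": [0.5, -0.2, -1], "delta_rot": [0, 0, 0]}, {"claw": 0, "dp": [0.9, -0.4, -0.6], "delta_rot": [0, 0, 0]}, {"claw": 0, "dp": [0.9, -0.4, 0], "delta_rot": [0, 0, 0]}, {"claw": 0, "dp": [0.9, -0.4, 0], "delta_rot": [0, 0, 0]}, {"claw": 0, "dp": [0.9, -0.4, 0], "delta_rot": [0, 0, 0]}]}}

```text
time_s: 0.9
ee_pos: [0.2892, -0.5191, 0.2994]
tcp_rot: [0.983, 0.183, -0.0, -0.0]
ft_force: [-0.0, -0.8, -0.2]
opening: 0.0002
gripper_force: 0.0
```

Request:
{"op": "step_arm", "data": {"commands": [{"claw": 0, "dp": [0.9, -0.4, 0], "delta_rot": [0, 0, 0]}, {"claw": 0, "dp": [0.9, -0.4, 0], "delta_rot": [0, 0, 0]}, {"claw": 0, "dp": [0.9, -0.4, 0], "delta_rot": [0, 0, 0]}, {"claw": 0, "dp": [0.9, -0.4, 0], "delta_rot": [0, 0, 0]}, {"claw": 0, "dp": [0.9, -0.4, 0], "delta_rot": [0, 0, 0]}, {"claw": 0, "dp": [0.9, -0.4, 0], "delta_rot": [0, 0, 0]}, {"claw": 0, "dp": [0.9, -0.4, 0], "delta_rot": [0, 0, 0]}, {"claw": 0, "dp": [0.9, -0.4, 0], "delta_rot": [0, 0, 0]}]}}

```text
time_s: 1.7
ee_pos: [0.4004, -0.4075, 0.2993]
tcp_rot: [0.983, 0.183, -0.0, -0.0]
ft_force: [-0.2, -0.1, -0.3]
opening: 0.0001
gripper_force: 0.0
```

Request:
{"op": "step_arm", "data": {"commands": [{"claw": 0, "dp": [0.5, -0.9, 0]}, {"claw": 0, "dp": [0.5, -0.9, 0]}, {"claw": 0, "dp": [0.5, -0.9, 0]}, {"claw": 0, "dp": [0.5, -0.9, 0]}, {"claw": 0, "dp": [0.5, -0.9, 0]}, {"claw": 0, "dp": [0.5, -0.9, 0]}, {"claw": 0, "dp": [0.5, -0.9, 0]}, {"claw": 0, "dp": [0.5, -0.9, 0]}]}}

```text
validation failed for argument at $.co...
```

Request:
{"op": "step_arm", "data": {"commands": [{"claw": 0, "dp": [0.5, -0.9, 0]}, {"claw": 0, "dp": [0.5, -0.9, 0]}, {"claw": 0, "dp": [0.5, -0.9, 0]}, {"claw": 0, "dp": [0.5, -0.9, 0]}, {"claw": 0, "dp": [0.5, -0.9, 0]}, {"claw": 0, "dp": [0.5, -0.9, 0]}, {"claw": 0, "dp": [0.5, -0.9, 0]}, {"claw": 0, "dp": [0.5, -0.9, 0]}]}}

```text
validation failed for argument at $.co...
```

Request:
{"op": "step_arm", "data": {"commands": [{"claw": 0, "dp": [0.4, -0.9, 0]}, {"claw": 0, "dp": [0.4, -0.9, 0]}, {"claw": 0, "dp": [0.4, -0.9, 0]}, {"claw": 0, "dp": [0.4, -0.9, 0]}, {"claw": 0, "dp": [0.4, -0.9, 0]}, {"claw": 0, "dp": [0.4, -0.9, 0]}, {"claw": 0, "dp": [0.4, -0.9, 0]}, {"claw": 0, "dp": [0.4, -0.9, 0]}]}}

```text
validation failed for argument at $.co...
```

Request:
{"op": "step_arm", "data": {"commands": [{"claw": 0, "dp": [0.4, -0.9, 0]}, {"claw": 0, "dp": [0.4, -0.9, 0]}, {"claw": 0, "dp": [0.4, -0.9, 0]}, {"claw": 0, "dp": [0.4, -0.9, 0]}, {"claw": 0, "dp": [0.4, -0.9, 0]}, {"claw": 0, "dp": [0, -0.9, 0]}, {"claw": 0, "dp": [0, 0, 0]}, {"claw": 0, "dp": [0, 0, 0]}]}}

```text
validation failed for argument at $.co...
```

The calls were refused because `delta_rot` is required. I'll send them again with it included.

Request:
{"op": "step_arm", "data": {"commands": [{"claw": 0, "dp": [0.5, -0.9, 0], "delta_rot": [0, 0, 0]}, {"claw": 0, "dp": [0.5, -0.9, 0], "delta_rot": [0, 0, 0]}, {"claw": 0, "dp": [0.5, -0.9, 0], "delta_rot": [0, 0, 0]}, {"claw": 0, "dp": [0.5, -0.9, 0], "delta_rot": [0, 0, 0]}, {"claw": 0, "dp": [0.5, -0.9, 0], "delta_rot": [0, 0, 0]}, {"claw": 0, "dp": [0.5, -0.9, 0], "delta_rot": [0, 0, 0]}, {"claw": 0, "dp": [0.5, -0.9, 0], "delta_rot": [0, 0, 0]}, {"claw": 0, "dp": [0.5, -0.9, 0], "delta_rot": [0, 0, 0]}]}}

```text
time_s: 2.5
ee_pos: [0.4225, -0.2441, 0.2994]
tcp_rot: [0.983, 0.183, -0.0, -0.0]
ft_force: [1.3, -0.5, -0.3]
opening: -0.0
gripper_force: 0.0
```

Request:
{"op": "step_arm", "data": {"commands": [{"claw": 0, "dp": [0.5, -0.9, 0], "delta_rot": [0, 0, 0]}, {"claw": 0, "dp": [0.5, -0.9, 0], "delta_rot": [0, 0, 0]}, {"claw": 0, "dp": [0.5, -0.9, 0], "delta_rot": [0, 0, 0]}, {"claw": 0, "dp": [0.5, -0.9, 0], "delta_rot": [0, 0, 0]}, {"claw": 0, "dp": [0.5, -0.9, 0], "delta_rot": [0, 0, 0]}, {"claw": 0, "dp": [0.5, -0.9, 0], "delta_rot": [0, 0, 0]}, {"claw": 0, "dp": [0.5, -0.9, 0], "delta_rot": [0, 0, 0]}, {"claw": 0, "dp": [0.5, -0.9, 0], "delta_rot": [0, 0, 0]}]}}

```text
time_s: 3.3
ee_pos: [0.4453, -0.0811, 0.2994]
tcp_rot: [0.983, 0.183, -0.0, -0.0]
ft_force: [0.8, 0.7, -0.6]
opening: 0.0002
gripper_force: 0.0
```

Request:
{"op": "step_arm", "data": {"commands": [{"claw": 0, "dp": [0.4, -0.9, 0], "delta_rot": [0, 0, 0]}, {"claw": 0, "dp": [0.4, -0.9, 0], "delta_rot": [0, 0, 0]}, {"claw": 0, "dp": [0.4, -0.9, 0], "delta_rot": [0, 0, 0]}, {"claw": 0, "dp": [0.4, -0.9, 0], "delta_rot": [0, 0, 0]}, {"claw": 0, "dp": [0.4, -0.9, 0], "delta_rot": [0, 0, 0]}, {"claw": 0, "dp": [0.4, -0.9, 0], "delta_rot": [0, 0, 0]}, {"claw": 0, "dp": [0.4, -0.9, 0], "delta_rot": [0, 0, 0]}, {"claw": 0, "dp": [0.4, -0.9, 0], "delta_rot": [0, 0, 0]}]}}

```text
time_s: 4.1
ee_pos: [0.453, 0.0761, 0.2994]
tcp_rot: [0.983, 0.183, -0.0, 0.0]
ft_force: [-0.1, -0.5, -0.0]
opening: -0.0001
gripper_force: 0.0
```

Request:
{"op": "step_arm", "data": {"commands": [{"claw": 0, "dp": [0.4, -0.9, 0], "delta_rot": [0, 0, 0]}, {"claw": 0, "dp": [0.4, -0.9, 0], "delta_rot": [0, 0, 0]}, {"claw": 0, "dp": [0.4, -0.9, 0], "delta_rot": [0, 0, 0]}, {"claw": 0, "dp": [0.4, -0.9, 0], "delta_rot": [0, 0, 0]}, {"claw": 0, "dp": [0.4, -0.9, 0], "delta_rot": [0, 0, 0]}, {"claw": 0, "dp": [0, -0.9, 0], "delta_rot": [0, 0, 0]}, {"claw": 0, "dp": [0, 0, 0], "delta_rot": [0, 0, 0]}, {"claw": 0, "dp": [0, 0, 0], "delta_rot": [0, 0, 0]}]}}

```text
time_s: 4.9
ee_pos: [0.4516, 0.1902, 0.2994]
tcp_rot: [0.983, 0.184, -0.0, 0.0]
ft_force: [-0.2, -0.4, -0.6]
opening: -0.0
gripper_force: 0.0
```

Request:
{"op": "step_arm", "data": {"commands": [{"claw": 0, "dp": [0.4, -0.8, 0], "delta_rot": [0, 0, 0]}, {"claw": 0, "dp": [0.4, -0.8, 0], "delta_rot": [0, 0, 0]}, {"claw": 0, "dp": [0.4, -0.8, 0], "delta_rot": [0, 0, 0]}, {"claw": 0, "dp": [0.4, -0.7, 0], "delta_rot": [0, 0, 0]}, {"claw": 0, "dp": [0, 0, 1], "delta_rot": [0, 0, 0]}, {"claw": 0, "dp": [0, 0, 1], "delta_rot": [0, 0, 0]}, {"claw": 0, "dp": [0, 0, 1], "delta_rot": [0, 0, 0]}, {"claw": 0, "dp": [0, 0, 1], "delta_rot": [0, 0, 0]}]}}

```text
time_s: 5.7
ee_pos: [0.4598, 0.2584, 0.2188]
tcp_rot: [0.983, 0.182, 0.0, 0.0]
ft_force: [0.5, -0.2, 0.2]
opening: 0.0001
gripper_force: 0.0
```

Request:
{"op": "step_arm", "data": {"commands": [{"claw": 0, "dp": [0, 0, 1], "delta_rot": [0, 0, 0]}, {"claw": 0, "dp": [0, 0, 1], "delta_rot": [0, 0, 0]}, {"claw": 0, "dp": [0, 0, 1], "delta_rot": [0, 0, 0]}, {"claw": 0, "dp": [0, 0, 1], "delta_rot": [0, 0, 0]}, {"claw": 0, "dp": [0, 0, 0], "delta_rot": [0, 0, 0]}, {"claw": 0, "dp": [0, 0, 0], "delta_rot": [0, 0, 0]}]}}

```text
time_s: 6.3
ee_pos: [0.4596, 0.2591, 0.1399]
tcp_rot: [0.983, 0.183, -0.0, 0.0]
ft_force: [0.3, 0.3, 0.1]
opening: -0.0002
gripper_force: 0.0
```

```bash
python3 - <<'E'
from h import *
im=np.ascontiguousarray(read_camera("scene")[:,:,::-1])
cv2.imwrite("pics/c.png",cv2.resize(im[150:300,220:420],None,fx=4,fy=4,interpolation=2))
print(read_state()["ee_pos"])
E
```

```text
[0.45987896 0.25960797 0.14048417]
```

View pics/c.png

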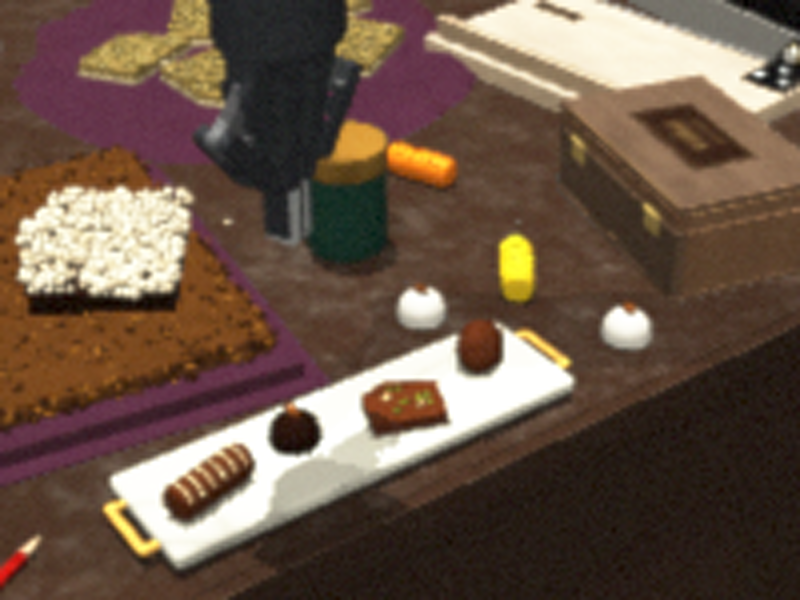

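In the scene crop, the closed fingertips at (288,240) are straight above the dome at (295,430). I'll lower another 70 mm and hold.

Request:
{"op": "step_arm", "data": {"commands": [{"claw": 0, "dp": [0, 0, 0.8], "delta_rot": [0, 0, 0]}, {"claw": 0, "dp": [0, 0, 0.8], "delta_rot": [0, 0, 0]}, {"claw": 0, "dp": [0, 0, 0.8], "delta_rot": [0, 0, 0]}, {"claw": 0, "dp": [0, 0, 0.6], "delta_rot": [0, 0, 0]}, {"claw": 0, "dp": [0, 0, 0.4], "delta_rot": [0, 0, 0]}, {"claw": 0, "dp": [0, 0, 0], "delta_rot": [0, 0, 0]}, {"claw": 0, "dp": [0, 0, 0], "delta_rot": [0, 0, 0]}, {"claw": 0, "dp": [0, 0, 0], "delta_rot": [0, 0, 0]}]}}

```text
time_s: 7.15
ee_pos: [0.4596, 0.2603, 0.0724]
tcp_rot: [0.983, 0.183, 0.001, -0.0]
ft_force: [-0.4, -1.1, -0.0]
opening: 0.0002
gripper_force: 0.0
```

Request:
{"op": "step_arm", "data": {"commands": [{"claw": 0, "dp": [0, 0, 0], "delta_rot": [0, 0, 0]}, {"claw": 0, "dp": [0, 0, 0], "delta_rot": [0, 0, 0]}, {"claw": 0, "dp": [0, 0, 0], "delta_rot": [0, 0, 0]}, {"claw": 0, "dp": [0, 0, 0], "delta_rot": [0, 0, 0]}, {"claw": 0, "dp": [0, 0, 0], "delta_rot": [0, 0, 0]}, {"claw": 0, "dp": [0, 0, 0], "delta_rot": [0, 0, 0]}, {"claw": 0, "dp": [0, 0, 0], "delta_rot": [0, 0, 0]}, {"claw": 0, "dp": [0, 0, 0], "delta_rot": [0, 0, 0]}]}}

```text
time_s: 7.95
ee_pos: [0.4592, 0.2599, 0.0717]
tcp_rot: [0.983, 0.183, 0.0, 0.0]
ft_force: [0.3, -0.4, -0.0]
opening: -0.0002
gripper_force: 0.0
```

Request:
{"op": "step_arm", "data": {"commands": [{"claw": 0, "dp": [0, 0, 0], "delta_rot": [0, 0, 0]}, {"claw": 0, "dp": [0, 0, 0], "delta_rot": [0, 0, 0]}, {"claw": 0, "dp": [0, 0, 0], "delta_rot": [0, 0, 0]}, {"claw": 0, "dp": [0, 0, 0], "delta_rot": [0, 0, 0]}, {"claw": 0, "dp": [0, 0, 0], "delta_rot": [0, 0, 0]}, {"claw": 0, "dp": [0, 0, 0], "delta_rot": [0, 0, 0]}, {"claw": 0, "dp": [0, 0, 0], "delta_rot": [0, 0, 0]}, {"claw": 0, "dp": [0, 0, 0], "delta_rot": [0, 0, 0]}]}}

```text
time_s: 8.75
ee_pos: [0.4592, 0.26, 0.0717]
tcp_rot: [0.983, 0.183, -0.0, 0.0]
ft_force: [-0.0, -0.5, 0.1]
opening: 0.0001
gripper_force: 0.0
```

Request:
{"op": "step_arm", "data": {"commands": [{"claw": 0, "dp": [0, 0, 0], "delta_rot": [0, 0, 0]}, {"claw": 0, "dp": [0, 0, 0], "delta_rot": [0, 0, 0]}, {"claw": 0, "dp": [0, 0, 0], "delta_rot": [0, 0, 0]}, {"claw": 0, "dp": [0, 0, 0], "delta_rot": [0, 0, 0]}, {"claw": 0, "dp": [0, 0, 0], "delta_rot": [0, 0, 0]}, {"claw": 0, "dp": [0, 0, 0], "delta_rot": [0, 0, 0]}, {"claw": 0, "dp": [0, 0, 0], "delta_rot": [0, 0, 0]}, {"claw": 0, "dp": [0, 0, 0], "delta_rot": [0, 0, 0]}]}}

```text
time_s: 9.55
ee_pos: [0.4592, 0.26, 0.0717]
tcp_rot: [0.983, 0.183, 0.0, 0.0]
ft_force: [-0.0, -0.6, 0.0]
opening: 0.0001
gripper_force: 0.0
```

Held for over two seconds at 29 mm. I'll rise and travel high to the box.

Request:
{"op": "step_arm", "data": {"commands": [{"claw": 0, "dp": [0, 0, -1], "delta_rot": [0, 0, 0]}, {"claw": 0, "dp": [0, 0, -1], "delta_rot": [0, 0, 0]}, {"claw": 0, "dp": [0, 0, -1], "delta_rot": [0, 0, 0]}, {"claw": 0, "dp": [0, 0, -1], "delta_rot": [0, 0, 0]}, {"claw": 0, "dp": [0, 0, -1], "delta_rot": [0, 0, 0]}, {"claw": 0, "dp": [0, 0, -1], "delta_rot": [0, 0, 0]}, {"claw": 0, "dp": [0, 0, -1], "delta_rot": [0, 0, 0]}, {"claw": 0, "dp": [0, 0, -1], "delta_rot": [0, 0, 0]}]}}

```text
time_s: 10.35
ee_pos: [0.459, 0.2599, 0.2325]
tcp_rot: [0.983, 0.183, -0.0, 0.0]
ft_force: [1.0, 0.3, -0.7]
opening: -0.0
gripper_force: 0.0
```

Request:
{"op": "step_arm", "data": {"commands": [{"claw": 0, "dp": [0, 0, -1], "delta_rot": [0, 0, 0]}, {"claw": 0, "dp": [0, 0, -1], "delta_rot": [0, 0, 0]}, {"claw": 0, "dp": [0, 0, -1], "delta_rot": [0, 0, 0]}, {"claw": 0, "dp": [-0.35, 0.95, 0], "delta_rot": [0, 0, 0]}, {"claw": 0, "dp": [-0.35, 0.95, 0], "delta_rot": [0, 0, 0]}, {"claw": 0, "dp": [-0.35, 0.95, 0], "delta_rot": [0, 0, 0]}, {"claw": 0, "dp": [-0.35, 0.95, 0], "delta_rot": [0, 0, 0]}, {"claw": 0, "dp": [-0.35, 0.95, 0], "delta_rot": [0, 0, 0]}]}}

```text
time_s: 11.15
ee_pos: [0.4606, 0.1579, 0.2917]
tcp_rot: [0.983, 0.183, -0.0, 0.0]
ft_force: [0.0, -0.1, -0.1]
opening: 0.0001
gripper_force: 0.0
```

Request:
{"op": "step_arm", "data": {"commands": [{"claw": 0, "dp": [-0.35, 0.95, 0], "delta_rot": [0, 0, 0]}, {"claw": 0, "dp": [-0.35, 0.95, 0], "delta_rot": [0, 0, 0]}, {"claw": 0, "dp": [-0.35, 0.95, 0], "delta_rot": [0, 0, 0]}, {"claw": 0, "dp": [-0.35, 0.95, 0], "delta_rot": [0, 0, 0]}, {"claw": 0, "dp": [-0.35, 0.95, 0], "delta_rot": [0, 0, 0]}, {"claw": 0, "dp": [-0.35, 0.95, 0], "delta_rot": [0, 0, 0]}, {"claw": 0, "dp": [-0.35, 0.95, 0], "delta_rot": [0, 0, 0]}, {"claw": 0, "dp": [-0.35, 0.95, 0], "delta_rot": [0, 0, 0]}]}}

```text
time_s: 11.95
ee_pos: [0.4631, -0.004, 0.2917]
tcp_rot: [0.983, 0.183, 0.0, 0.0]
ft_force: [0.1, -0.1, -0.2]
opening: -0.0
gripper_force: 0.0
```

Request:
{"op": "step_arm", "data": {"commands": [{"claw": 0, "dp": [-0.35, 0.95, 0], "delta_rot": [0, 0, 0]}, {"claw": 0, "dp": [-0.35, 0.95, 0], "delta_rot": [0, 0, 0]}, {"claw": 0, "dp": [-0.35, 0.95, 0], "delta_rot": [0, 0, 0]}, {"claw": 0, "dp": [-0.35, 0.95, 0], "delta_rot": [0, 0, 0]}, {"claw": 0, "dp": [-0.35, 0.95, 0], "delta_rot": [0, 0, 0]}, {"claw": 0, "dp": [-0.35, 0.95, 0], "delta_rot": [0, 0, 0]}, {"claw": 0, "dp": [-0.35, 0.95, 0], "delta_rot": [0, 0, 0]}, {"claw": 0, "dp": [-0.35, 0.95, 0], "delta_rot": [0, 0, 0]}]}}

```text
time_s: 12.75
ee_pos: [0.4657, -0.166, 0.2917]
tcp_rot: [0.983, 0.183, -0.0, 0.0]
ft_force: [-0.3, -0.0, 0.3]
opening: 0.0001
gripper_force: 0.0
```

Request:
{"op": "step_arm", "data": {"commands": [{"claw": 0, "dp": [-0.35, 0.95, 0], "delta_rot": [0, 0, 0]}, {"claw": 0, "dp": [-0.35, 0.95, 0], "delta_rot": [0, 0, 0]}, {"claw": 0, "dp": [-0.35, 0.95, 0], "delta_rot": [0, 0, 0]}, {"claw": 0, "dp": [-0.35, 0.95, 0], "delta_rot": [0, 0, 0]}, {"claw": 0, "dp": [-0.35, 0.95, 0], "delta_rot": [0, 0, 0]}, {"claw": 0, "dp": [-0.35, 0.95, 0], "delta_rot": [0, 0, 0]}, {"claw": 0, "dp": [0, 0, 0], "delta_rot": [0, 0, 0]}, {"claw": 0, "dp": [0, 0, 0], "delta_rot": [0, 0, 0]}]}}

```text
time_s: 13.55
ee_pos: [0.4677, -0.2865, 0.2915]
tcp_rot: [0.983, 0.183, -0.0, -0.0]
ft_force: [-0.7, 0.7, 0.5]
opening: -0.0004
gripper_force: 0.0
```

Request:
{"op": "step_arm", "data": {"commands": [{"claw": 0, "dp": [-0.1, 0.3, 1], "delta_rot": [0, 0, 0]}, {"claw": 0, "dp": [0, 0, 1], "delta_rot": [0, 0, 0]}, {"claw": 0, "dp": [0, 0, 1], "delta_rot": [0, 0, 0]}, {"claw": 0, "dp": [0, 0, 1], "delta_rot": [0, 0, 0]}, {"claw": 0, "dp": [0, 0, 1], "delta_rot": [0, 0, 0]}, {"claw": 0, "dp": [0, 0, 1], "delta_rot": [0, 0, 0]}, {"claw": 0, "dp": [0, 0, 0.4], "delta_rot": [0, 0, 0]}, {"claw": 0, "dp": [0, 0, 0], "delta_rot": [0, 0, 0]}]}}

```text
time_s: 14.35
ee_pos: [0.4677, -0.2918, 0.163]
tcp_rot: [0.983, 0.184, -0.001, -0.001]
ft_force: [-0.1, 0.6, 0.6]
opening: -0.0002
gripper_force: 0.0
```

```bash
python3 - <<'E'
from h import *
a=[cv2.resize(np.ascontiguousarray(read_camera(n)[y:y+130,x:x+130,::-1]),None,fx=3,fy=3,interpolation=2) for n,x,y in(("scene",370,110),("top",390,170))]
cv2.imwrite("pics/d.png",np.hstack(a))
print(read_state()["ee_pos"])
E
```

```text
[ 0.46866967 -0.29269476  0.16454024]
```

View pics/d.png

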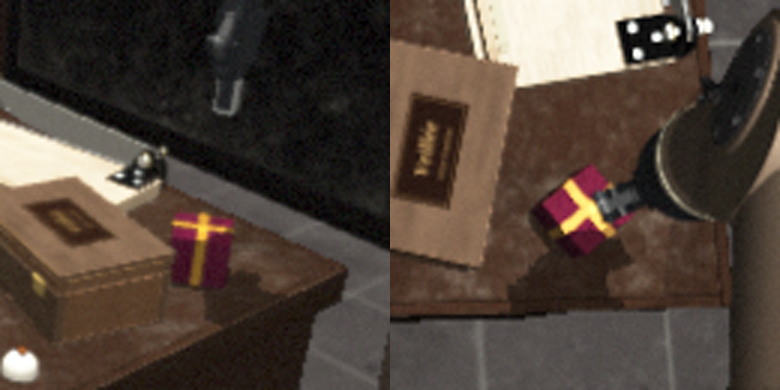

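The scene half shows the fingertips at (226,113) and the ribbon cross at (203,222), so they're offset sideways. I'll check whether perspective explains it.

```bash
python3 - <<'E'
from h import *
def pr(n,X):
    m=camera_model(n);q=m["K"]@(m["R"]@np.array(X)+m["t"]);return (q[:2]/q[2]).round(1)
for n in("scene","top"): print(n,pr(n,[.4687,-.2927,.1645]),pr(n,[.469,-.293,.056]))
print(plane("scene",(370+203/3,110+222/3),.056),plane("top",(456.7,239.3),.056))
E
```

```text
scene [442.8 154.2] [437.6 185.5]
top [468.5 234.7] [457.2 239.2]
[ 0.47581128 -0.30121027  0.056     ] [ 0.46882366 -0.29167146  0.056     ]
```

The box projection matches both views: predicted scene (437.6,185.5) and top (457.2,239.2). The position is right, so I'll lower 80 mm to about 28 mm above the box and hold.

Request:
{"op": "step_arm", "data": {"commands": [{"claw": 0, "dp": [0, 0.1, 0.8], "delta_rot": [0, 0, 0]}, {"claw": 0, "dp": [0, 0, 0.8], "delta_rot": [0, 0, 0]}, {"claw": 0, "dp": [0, 0, 0.8], "delta_rot": [0, 0, 0]}, {"claw": 0, "dp": [0, 0, 0.8], "delta_rot": [0, 0, 0]}, {"claw": 0, "dp": [0, 0, 0.5], "delta_rot": [0, 0, 0]}, {"claw": 0, "dp": [0, 0, 0.3], "delta_rot": [0, 0, 0]}, {"claw": 0, "dp": [0, 0, 0], "delta_rot": [0, 0, 0]}, {"claw": 0, "dp": [0, 0, 0], "delta_rot": [0, 0, 0]}]}}

```text
time_s: 15.25
ee_pos: [0.4693, -0.2951, 0.0844]
tcp_rot: [0.983, 0.183, 0.0, 0.0]
ft_force: [-0.8, -0.7, 0.5]
opening: 0.0001
gripper_force: 0.0
```

```bash
python3 - <<'E'
from h import *
a=[cv2.resize(np.ascontiguousarray(read_camera(n)[y:y+65,x:x+65,::-1]),None,fx=6,fy=6,interpolation=2) for n,x,y in(("scene",405,150),("top",425,205))]
cv2.imwrite("pics/e.png",np.hstack(a))
print(read_state()["ee_pos"])
E
```

```text
[ 0.46929253 -0.29510656  0.08446194]
```

View pics/e.png

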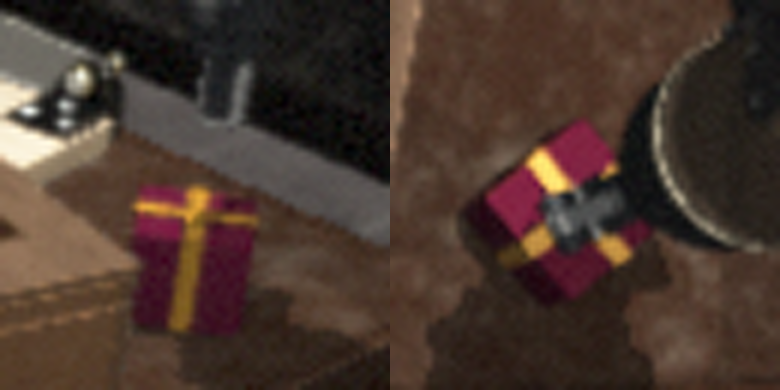

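In the top half, the fingertips cover the ribbon cross at (575,215). In the scene half they hang just above the box, with a clear gap. Now holding.

Request:
{"op": "step_arm", "data": {"commands": [{"claw": 0, "dp": [0, 0, 0], "delta_rot": [0, 0, 0]}, {"claw": 0, "dp": [0, 0, 0], "delta_rot": [0, 0, 0]}, {"claw": 0, "dp": [0, 0, 0], "delta_rot": [0, 0, 0]}, {"claw": 0, "dp": [0, 0, 0], "delta_rot": [0, 0, 0]}, {"claw": 0, "dp": [0, 0, 0], "delta_rot": [0, 0, 0]}, {"claw": 0, "dp": [0, 0, 0], "delta_rot": [0, 0, 0]}, {"claw": 0, "dp": [0, 0, 0], "delta_rot": [0, 0, 0]}, {"claw": 0, "dp": [0, 0, 0], "delta_rot": [0, 0, 0]}]}}

```text
time_s: 16.15
ee_pos: [0.4688, -0.2949, 0.0837]
tcp_rot: [0.983, 0.183, -0.0, -0.0]
ft_force: [0.2, -0.6, -0.3]
opening: -0.0001
gripper_force: 0.0
```

Request:
{"op": "step_arm", "data": {"commands": [{"claw": 0, "dp": [0, 0, 0], "delta_rot": [0, 0, 0]}, {"claw": 0, "dp": [0, 0, 0], "delta_rot": [0, 0, 0]}, {"claw": 0, "dp": [0, 0, 0], "delta_rot": [0, 0, 0]}, {"claw": 0, "dp": [0, 0, 0], "delta_rot": [0, 0, 0]}, {"claw": 0, "dp": [0, 0, 0], "delta_rot": [0, 0, 0]}, {"claw": 0, "dp": [0, 0, 0], "delta_rot": [0, 0, 0]}, {"claw": 0, "dp": [0, 0, 0], "delta_rot": [0, 0, 0]}, {"claw": 0, "dp": [0, 0, 0], "delta_rot": [0, 0, 0]}]}}

```text
time_s: 16.95
ee_pos: [0.4688, -0.2949, 0.0837]
tcp_rot: [0.983, 0.183, 0.0, 0.0]
ft_force: [-0.5, -1.0, 0.1]
opening: -0.0003
gripper_force: 0.0
```

Request:
{"op": "step_arm", "data": {"commands": [{"claw": 0, "dp": [0, 0, 0], "delta_rot": [0, 0, 0]}, {"claw": 0, "dp": [0, 0, 0], "delta_rot": [0, 0, 0]}, {"claw": 0, "dp": [0, 0, 0], "delta_rot": [0, 0, 0]}, {"claw": 0, "dp": [0, 0, 0], "delta_rot": [0, 0, 0]}, {"claw": 0, "dp": [0, 0, 0], "delta_rot": [0, 0, 0]}, {"claw": 0, "dp": [0, 0, 0], "delta_rot": [0, 0, 0]}, {"claw": 0, "dp": [0, 0, 0], "delta_rot": [0, 0, 0]}, {"claw": 0, "dp": [0, 0, 0], "delta_rot": [0, 0, 0]}]}}

```text
time_s: 17.75
ee_pos: [0.4688, -0.2949, 0.0837]
tcp_rot: [0.983, 0.183, 0.0, 0.0]
ft_force: [-0.1, 0.7, -0.3]
opening: 0.0003
gripper_force: 0.0
```

Request:
{"op": "step_arm", "data": {"commands": [{"claw": 0, "dp": [0, 0, -0.8], "delta_rot": [0, 0, 0]}, {"claw": 0, "dp": [0, 0, -1], "delta_rot": [0, 0, 0]}, {"claw": 0, "dp": [0, 0, -1], "delta_rot": [0, 0, 0]}, {"claw": 0, "dp": [0, 0, -1], "delta_rot": [0, 0, 0]}, {"claw": 0, "dp": [0, 0, -1], "delta_rot": [0, 0, 0]}, {"claw": 0, "dp": [0, 0, -1], "delta_rot": [0, 0, 0]}, {"claw": 0, "dp": [0, 0, -1], "delta_rot": [0, 0, 0]}, {"claw": 0, "dp": [0, 0, -1], "delta_rot": [0, 0, 0]}]}}

```text
time_s: 18.55
ee_pos: [0.4687, -0.2948, 0.2406]
tcp_rot: [0.983, 0.183, -0.0, 0.0]
ft_force: [-0.3, -0.6, -1.0]
opening: 0.0
gripper_force: 0.0
```

Request:
{"op": "step_arm", "data": {"commands": [{"claw": 0, "dp": [0, 0, -1], "delta_rot": [0, 0, 0]}, {"claw": 0, "dp": [0, 0, -0.6], "delta_rot": [0, 0, 0]}, {"claw": 0, "dp": [0, 0, 0], "delta_rot": [0, 0, 0]}, {"claw": 0, "dp": [0, 0, 0], "delta_rot": [0, 0, 0]}, {"claw": 0, "dp": [0, 0, 0], "delta_rot": [0, 0, 0]}]}}

```text
time_s: 19.05
ee_pos: [0.4682, -0.2946, 0.2705]
tcp_rot: [0.983, 0.183, -0.001, -0.001]
ft_force: [-0.1, -0.1, -0.2]
opening: -0.0001
gripper_force: 0.0
```

```bash
python3 -c "
from plant import *
print(read_state()['ee_pos'],job_done())"
```

```text
the job is handed in; nothing more can be done
[ 0.46821256 -0.2946377   0.27051279] None
```

I held the fingertips over the dark nut dome and then the purple gift box, about 28 mm above each for over two seconds, with no sign of contact, and handed the job in at 19 s with the fingertips 27 cm up; no verdict was returned.

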